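# Swing the tube tray onto its stop and clamp it

## Task

Push the loaded tube tray near its free outer corner so that it swings round its corner pin until it bears on the sprung stop, while the clamp arm still stands open. Then swing the stiff clamp arm in by its post until its roller nips the tray firmly against the stop, and let go: the tray must stay nipped there with a clear few newtons (about 5). Be gentle, the stop must never carry more than about 9 N, and leave the other things on the bench alone.

Things in the scene. Friction and masses are not known exactly. Their poses are not given: they have to be found in the camera images.
- jig: Plywood board, 8 mm thick, fixed on the table; steel pivot pin (head 22 mm across, top 31 mm above the table). Origin: pin axis at table top; x points roughly away from the robot, y to its left, z up. Board: x -210..80, y -70..180 mm, and a tab to y 255 at x -150..-20 that carries the clamp arm.
- tray: Loose grey tray, 0.35-0.6 kg, with three orange tubes fixed in it, flat on the board, hole near one corner on the pin (1.5 mm play). Origin: underside, hole axis. Spans x -20..180, y -20..60 mm; rim top 32, tubes 36 mm above the table. Its x axis starts 115-137 deg anticlockwise from the jig's x (seen from above), and swings clockwise to 90 +-5 deg, where its y=-20 side meets the stop.
- tray_push (a point): Point on the tray's y=+60 mm side (the robot's side) near the free outer corner, at tray x 155 mm, 20 mm above the table. Push here towards the tray's -y: the tray slides with 1 to 4 N, more once it meets the stop. Its axes are the tray's.
- stop: Aluminium block 30x40x32 mm, fixed on the board at jig (70, 130) mm, axes along the jig's. Origin: centre of underside. A sprung black round nose, 16 mm across, 22 mm above the table, looks out to -x. Its tip lies 41 to 59 mm before the origin: set differently every time, not measured, to be felt. It yields 1 mm per 6 N, 8 mm at most.
- clamp (a joint): Clamp arm angle, rad, 0 to 1.95, growing anticlockwise from above: 0 = arm along jig -x (open; starts 0-0.4), 1.57 = along jig -y. Stiff hinge: about 7 N at the post swings it; it stays where left and holds a nip of up to about 6 N. It meets the home tray's y=+60 side at 1.35-1.85. For a 5 N nip push till the force is about 5 N above that of the free swing.
- clamp_hinge (a point): Vertical hinge axis of the clamp arm, at jig (-70, 210) mm, 20 mm above the table; hub 24 mm across, top 42 mm above the table. Axes are the jig's.
- clamp_post (a point): Middle of the clamp arm's upright steel post, 60 mm above the table, 60 mm from the hinge. Post 14 mm across, free from 35 to 76 mm above the table. Below it, on its axis, a black roller 20 mm across, 11-35 mm above the table, bears on the tray's side. The bar to the hinge is 8 mm wide, 18-30 mm above the table. The point's x axis points from post to hinge.
- lot_stamp: Bystander: wooden hand stamp with black knob, 27 x 52 x 70 mm, to the right of the board. Origin: centre of underside.
- label_roll: Bystander: white roll of labels, 68 mm across, 32 mm high, left of the board. Origin: centre of underside.
- tape_1: Bystander: roll of brown tape, 96 mm across, 48 mm high, left of the board. Origin: centre of underside.
- weight_0: Bystander: small brass-coloured check weight, 22 mm across, 26 mm high, standing on the board beyond the pin. Origin: centre of underside.

How it is judged (in metres and radians):
On the way:
1. the tray bears on the sprung stop with more than 1 N while the clamp arm is still open (below 0.9 rad) (contact force between tray and stop above 1 N and value of joint clamp below 0.9 rad), for 0.2 s.
At the end, for the whole second after the job is handed in: The tray rests nipped between the clamp arm's roller (clamp beyond 1.2 rad, roller touching the tray's y = +60 mm side within 2.5 mm) and the sprung stop, which carries 3 to 11 N, all at rest (contact force between tray and stop between 3 and 11 N and value of joint clamp above 1.2 rad and y of clamp_post in the frame of tray below 0.0725 m and x of clamp_post in the frame of tray above 0.12 m and linear speed of tray below 0.01 m/s and velocity of joint clamp between -0.05 and 0.05 rad/s).
It fails at once if the stop is loaded with more than 11 N (contact force between tray and stop above 11 N).
It fails at once if the lot_stamp is shifted by more than 30 mm (distance of lot_stamp from where it was at the start of the episode above 0.03 m).
It fails at once if the label_roll is shifted by more than 30 mm (distance of label_roll from where it was at the start of the episode above 0.03 m).
It fails at once if the tape_1 is shifted by more than 30 mm (distance of tape_1 from where it was at the start of the episode above 0.03 m).
It fails at once if the weight_0 is shifted by more than 30 mm (distance of weight_0 from where it was at the start of the episode above 0.03 m).
It also fails if it takes over 56 s, if anything falls off the work surface, if the arm or the gripper's body presses on something with over 40 N, if the wrist force passes 120 N, or if a joint passes its speed limit or range.

## Robot

A 6-joint arm with a two-finger parallel gripper is mounted at the origin on a cart in front of the work surface, level with it; the furniture and walls round the work are solid. World frame = base frame: x ahead of the robot, y to its left, z up, the work surface at z = 0. Lengths are in m, angles in degrees, forces in N, time in s.
With the tool pointing down it reaches from about 0.35 to 0.925 m from the base axis. Payload 6.4 kg.
Tool frame: the origin (TCP) lies midway between the tips of the shut fingers; the grasp point (between the pads) lies 19 mm behind it; z points along the fingers, y is the line along which they close (so a half turn about z gives the same grasp; the last joint's range is limited). The gripper opens to 85 mm and grips with 20 to 120 N. Pads are 22 mm wide; open, the fingers measure 114 mm over their backs; the gripper's body (76 mm by 85 mm) begins 54 mm behind the grasp point. The pads swing forward as they close: fully open they stand 13 mm farther back than shut.
Start: joints at [-80.163, 14.043, 89.255, -0, 76.702, -9.975], TCP at [0.22, -0.612, 0.231] pointing down, gripper open.
Joint ranges: [-179.41, 179.41], [-58.25, 129.5], [7.25, 145.43], [-54.29, 234.29], [11.92, 165.04], [-157.13, 157.13]. Speed limits (degrees/s): [147.25, 147.25, 180, 180, 180, 180].

## Interface

Orientations are given as a 3x3 rotation matrix whose columns are the frame's x, y, z axes.
In Python, from station import ctrl gives the robot as it stands.
- The arm moves only by the shell command python3 -m creep 'ROWS' [FORCE]. ROWS is JSON, a list that holds one entry, the list of rows, each a list of 7 numbers: the turn, a rotation vector about the tool's x, y, z in degrees, then the shift along the tool's x, y, z in mm, then the finger opening in mm, from 0 to 85.4. In form: [[[wx, wy, wz, dx, dy, dz, fingers], ...]]. A call has 1 to 8 rows; each row is the pose to reach, as a shift and turn from the pose commanded when the call began, along the tool's axes at that moment; what a row does not reach only later rows make up. A row lasts 1/12 s, in which the tool goes at most 41.7 mm and 7.16 degrees, less where a joint would pass 70% of its speed; a pose out of reach is approached as far as the arm can. A call with a gripper value outside its range is refused whole. The fingers move at their own pace and stop on an object; FORCE is the grip in N (left out, the last holds). Time passes only in rows, so rows that repeat a pose let the fingers close. It gives the time, the measured TCP pose, the force, the opening and the grip force at its end, in the units of the state.
- ctrl.get_state(): the state, without advancing time (a new reading comes with each control period).
- ctrl.read_camera(name): name is "scene" or "top" or "wrist"; returns a dict with "pixels" (420x560x3 uint8, red, green, blue), "vfov" (degrees; the focal length in pixels is half the picture's height over the tangent of half this angle, whatever the lens; pixels are square), "cx", "cy" (the principal point, pixels), "world_from_camera" (4x4, takes a point from camera to world coordinates). Camera axes: x right, y up, looking along -z (the intrinsics and any distortion apply to the point x, -y, -z); pixel columns grow to the right and rows downward; lengths in m; the calibration is good to about 2 mm. A picture is of the moment at which its call begins. There is no depth.
- ctrl.hand_in(): hands the job in; it is judged then, once.
The state is a dict: "t": time; "joint_positions": joint angles; "dq": joint speeds; "joint_efforts": joint torques, N m; "eef_pos": TCP position; "ee_rot": TCP orientation; "contact_force": force on the tool from outside, world axes, zero at the start; "torque": the same for the moment, N m; "opening": finger opening in m; "gripper_force": force on a finger pad.
Only numpy, scipy, OpenCV 4.12 (cv2) and the standard library are available. Lean on these libraries where they do the work, as an engineer would, in place of code of your own. Each camera call takes 0.05 s, during which the arm holds its last target. There are 200 camera calls.

## Working session

There is one attempt and no reset: what is moved stays moved. The work goes in short steps, Python scripts to look and compute and a shell command to move; the robot and the scene stay as the last step left them, time stands still between calls to the robot, and variables do not carry over. Pictures are saved under pics/ and viewed, at most 10 in all, crops included, and the job is handed in when it is done.

```bash
mkdir -p pics; ls; python3 - <<'E'
from station import ctrl
import cv2,numpy as np,pickle
s=ctrl.get_state();print(s['t'],s['eef_pos'],s['ee_rot'],s['contact_force'])
d={}
for n in('top','scene'):
    r=ctrl.read_camera(n);d[n]=r
    cv2.imwrite(f'pics/{n}0.png',r['pixels'][...,::-1]);print(n,{k:v for k,v in r.items() if k!='pixels'})
pickle.dump(d,open('c0.pkl','wb'))
E
```

```text
pics
0.0 [ 0.22020379 -0.61093863  0.23014138] [[ 9.40807841e-01  3.38940208e-01 -3.75793403e-04]
 [ 3.38940267e-01 -9.40805805e-01  1.98315271e-03]
 [ 3.18621577e-04 -1.99313714e-03 -9.99997963e-01]] [-1.07687013  0.49604953 -0.52769755]
top {'vfov': 42.198600969016155, 'cx': 278.3910240119993, 'cy': 204.74650021740473, 'world_from_camera': array([[ 0.00357803,  0.99478955, -0.10188699,  0.4251452 ],
       [-0.99994376,  0.00457643,  0.00956707, -0.01195656],
       [ 0.0099835 ,  0.10184703,  0.99474998,  1.49260756],
       [ 0.        ,  0.        ,  0.        ,  1.        ]])}
scene {'vfov': 42.57116006185126, 'cx': 285.2426763483543, 'cy': 209.9393995816249, 'world_from_camera': array([[-0.84149766,  0.37694654, -0.38703099,  0.04892874],
       [-0.54004044, -0.56642702,  0.62250844,  0.77062388],
       [ 0.01542759,  0.73285178,  0.68021339,  0.92481895],
       [ 0.        ,  0.        ,  0.        ,  1.        ]])}
```

View pics/top0.png

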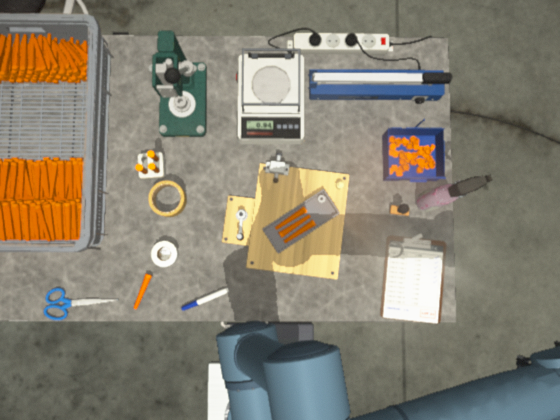

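View pics/scene0.png

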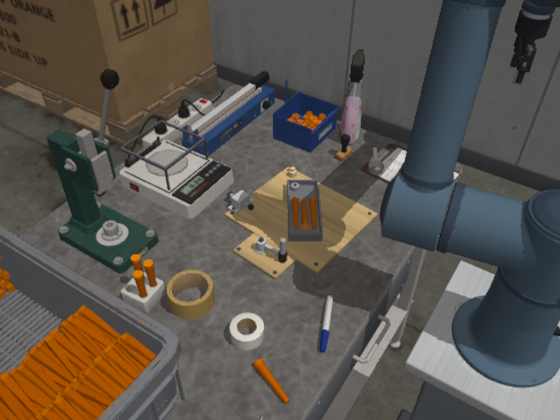

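The top view shows the board with the pin near (321,199), the stop near (277,167), the clamp hinge and post near (240,215)/(239,236), and the tray's free end near (275,240). The bystanders are the tape (167,198), label roll (163,254), stamp (399,210) and weight (340,183).

```bash
python3 - <<'E'
import pickle,cv2
d=pickle.load(open('c0.pkl','rb'))
a=d['top']['pixels'][155:285,215:365,::-1];a=cv2.resize(a,None,fx=4.5,fy=4.5,interpolation=cv2.INTER_CUBIC);cv2.imwrite('pics/topc.png',a)
a=d['scene']['pixels'][160:280,215:385,::-1];a=cv2.resize(a,None,fx=4.5,fy=4.5,interpolation=cv2.INTER_CUBIC);cv2.imwrite('pics/scenec.png',a)
E
```

```text
(no output)
```

View pics/topc.png

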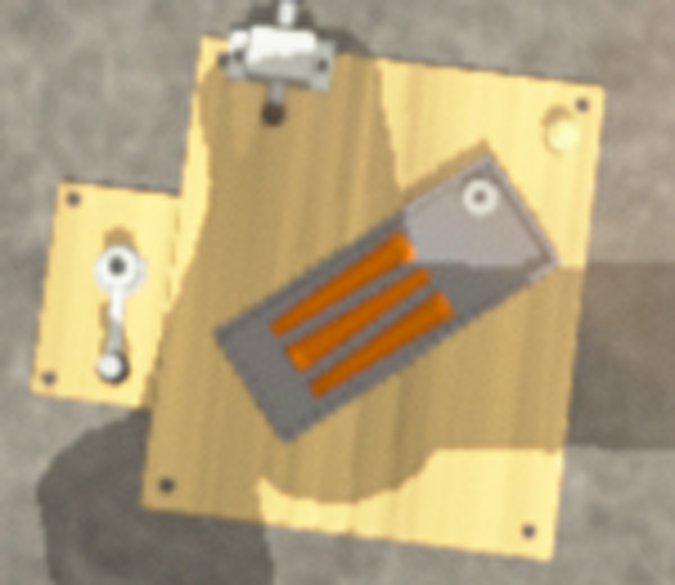

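View pics/scenec.png

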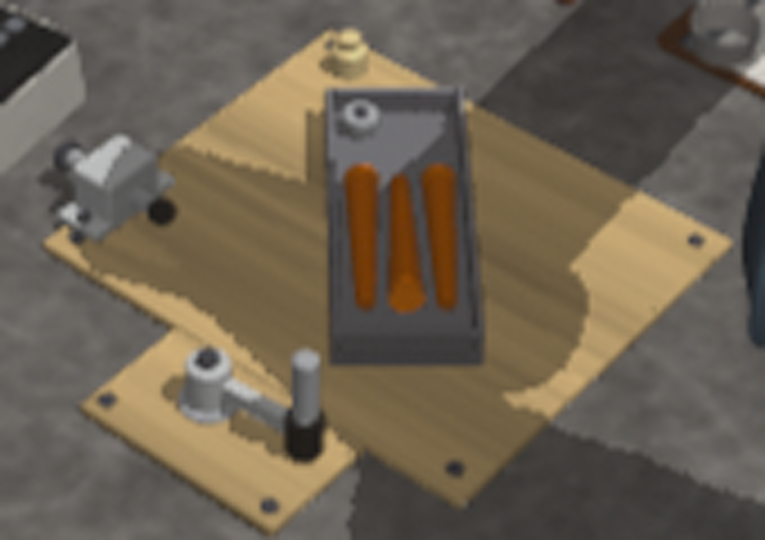

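Crop pixels read as follows. Board corners: (205,38), (607,87), (550,558), (143,507). Tab: (60,182), (32,393). Pin head (481,196), hub (118,266), post top (112,362), stop nose (272,113). Tray rim corners: (217,333), (287,440), (558,262), (487,140).

```bash
cat > h.py <<'E'
import numpy as np
def ray(c,u,v,z):
    f=210/np.tan(np.radians(c['vfov']/2));M=c['world_from_camera']
    d=M[:3,:3]@np.array([(u-c['cx'])/f,-(v-c['cy'])/f,-1.]);o=M[:3,3]
    return (o+d*(z-o[2])/d[2])[:2]
def R(a):return np.array([[np.cos(a),-np.sin(a)],[np.sin(a),np.cos(a)]])
E
python3 - <<'E'
from h import *;import pickle
from scipy.optimize import least_squares as ls
d=pickle.load(open('c0.pkl','rb'));c=d['top']
T=lambda u,v,z:ray(c,(u+.5)/4.5-.5+215,(v+.5)/4.5-.5+155,z)
J=[((80,180),(205,38),8),((80,-70),(607,87),8),((-210,-70),(550,558),8),((-210,180),(143,507),8),((-20,255),(60,182),8),((-150,255),(32,393),8),((0,0),(481,196),31),((-70,210),(118,266),42)]
P=np.array([T(*p,z/1e3) for _,p,z in J]);Q=np.array([j[0] for j in J])/1e3
r=ls(lambda x:(P-(Q@R(x[2]).T+x[:2])).ravel(),[.5,0,0]);x=r.x;print('jig',x[:2],np.degrees(x[2]));print(np.round(r.fun.reshape(-1,2)*1e3,1))
C=[((180,-20),(217,333)),((180,60),(287,440)),((-20,60),(558,262)),((-20,-20),(487,140))]
P=np.array([T(*p,.032) for _,p in C]);Q=np.array([j[0] for j in C])/1e3
r=ls(lambda y:(P-(Q@R(y[2]).T+y[:2])).ravel(),[.5,0,2]);y=r.x;print('tray',y[:2],np.degrees(y[2]),np.degrees(y[2]-x[2]));print(np.round(r.fun.reshape(-1,2)*1e3,1))
h=x[:2]+R(x[2])@[-.07,.21];p=T(112,362,.076);v=R(x[2]).T@(p-h);print('hinge',h,'post',p,np.linalg.norm(v),'clamp',np.arctan2(v[1],v[0])-np.pi)
v=T(272,113,.022);print('nose seen (jig)',R(x[2]).T@(v-x[:2]))
print('push',y[:2]+R(y[2])@[.155,.06])
for a in(95,90,85):
  Ra=R(x[2]+np.radians(a));print(a,'corner pushpt',x[:2]+Ra@[.155,.06])
print('stop',x[:2]+R(x[2])@[.07,.13])
E
```

```text
jig [ 0.59282794 -0.14314135] -6.967094817657565
[[-1.3 -1.3]
 [-0.1  0. ]
 [ 1.   2. ]
 [ 0.3 -1.2]
 [-0.6 -0.1]
 [-0.1 -0.6]
 [ 0.5  0.6]
 [ 0.3  0.6]]
tray [ 0.59591423 -0.1413127 ] 124.22484060703864 131.1919354246962
[[-1.1 -3.2]
 [ 1.6 -0.2]
 [-4.   3.1]
 [ 3.4  0.3]]
hinge [0.54881768 0.07379896] post [0.49056302 0.07525335] 0.05827280535674905 clamp -6.186547498258982
nose seen (jig) [0.03583897 0.13170953]
push [ 0.45912553 -0.04689951]
95 corner pushpt [0.53818376 0.01382684]
90 corner pushpt [0.55207237 0.01799209]
85 corner pushpt [0.56627117 0.02093101]
stop [ 0.67807997 -0.02259222]
```

```bash
cat >> h.py <<'E'
J0=np.array([.59283,-.14314]);JA=np.radians(-6.967)
def go(*targets):
    "targets: jig x,y mm, z mm, yaw deg in jig of tool x; prints row in current tool axes"
    from station import ctrl;from scipy.spatial.transform import Rotation as Ro
    s=ctrl.get_state();E=np.array(s['ee_rot']);p=np.array(s['eef_pos'])
    j=R(JA).T@(p[:2]-J0)*1e3
    F=np.array(s['contact_force']);Fj=R(JA).T@F[:2]
    print('t',round(s['t'],2),'jig',j.round(2),'z',round(p[2]*1e3,1),'Fjig',Fj.round(2),'open',s['opening'])
    for x,y,z,a in targets:
        w=np.append(J0+R(JA)@[x/1e3,y/1e3],z/1e3);a=np.radians(a)+JA
        D=np.array([[np.cos(a),np.sin(a),0],[np.sin(a),-np.cos(a),0],[0,0,-1]])
        print(np.round(np.r_[Ro.from_matrix(E.T@D).as_rotvec(degrees=True),E.T@(w-p)*1e3],2))
E
python3 -c "
from h import *
go((-185,40,120,0),(-185,40,16,0))
for th in (131.2,120,110,100,95,90):
    t=np.radians(th);c=R(t)@[155,60];n=R(t)@[0,-1] 
    print(th,c.round(1),'centre',np.round(c-[11,15 if th>91 else 0],1))
"; python3 -m creep 2>&1 | tail -3
```

```text
t 0.1 jig [-313.09 -509.62] z 230.3 Fjig [ 0.38 -0.41] open 0.08525417078621265
[-1.0000e-01  1.0000e-02  2.6780e+01  3.6193e+02 -4.3278e+02  1.1113e+02]
[-1.0000e-01  1.0000e-02  2.6780e+01  3.6190e+02 -4.3261e+02  2.1513e+02]
131.2 [-147.2   77.1] centre [-158.2   62.1]
120 [-129.5  104.2] centre [-140.5   89.2]
110 [-109.4  125.1] centre [-120.4  110.1]
100 [-86.  142.2] centre [-97.  127.2]
95 [-73.3 149.2] centre [-84.3 134.2]
90 [-60. 155.] centre [-71. 155.]
invalid input
```

```bash
python3 -m creep '[[[0,0,7,26,-31,8,0],[0,0,14,52,-62,16,0],[0,0,21,78,-93,24,0],[0,0,26.8,104,-124,32,0],[0,0,26.8,130,-155,40,0],[0,0,26.8,156,-186,48,0],[0,0,26.8,182,-217,56,0],[0,0,26.8,208,-248,64,0]]]' 40; python3 -c "
from h import *
go((-185,40,120,0),(-185,40,16,0))"
```

```text
t: 0.77
eef_pos: [0.332, -0.3056, 0.1665]
ee_rot: [[0.992, -0.122, -0.0], [-0.122, -0.992, 0.0], [-0.0, -0.0, -1.0]]
contact_force: [1.1, -1.3, 0.4]
opening: 0.0
gripper_force: 0.0
t 0.77 jig [-239.21 -192.9 ] z 166.5 Fjig [ 1.21 -1.13] open 9.773082787552934e-06
[-3.0000e-02  1.0000e-02 -6.0000e-02  5.3970e+01 -2.3294e+02  4.6630e+01]
[-3.0000e-02  1.0000e-02 -6.0000e-02  5.3990e+01 -2.3290e+02  1.5063e+02]
```

```bash
python3 -m creep '[[[0,0,0,9,-39,8,0],[0,0,0,18,-78,16,0],[0,0,0,27,-117,24,0],[0,0,0,36,-156,32,0],[0,0,0,45,-195,40,0],[0,0,0,54,-233,60,0],[0,0,0,54,-233,90,0],[0,0,0,54,-233,125,0]]]'; python3 - <<'E'
from h import *
go((-185,40,16,0),(-158,62,16,0))
from station import ctrl
import cv2,pickle
r=ctrl.read_camera('wrist');cv2.imwrite('pics/w1.png',r['pixels'][...,::-1])
r=ctrl.read_camera('scene');a=r['pixels'][120:320,180:440,::-1];cv2.imwrite('pics/s1.png',cv2.resize(a,None,fx=3,fy=3,interpolation=cv2.INTER_CUBIC))
E
```

```text
t: 1.43
eef_pos: [0.4157, -0.0814, 0.0426]
ee_rot: [[0.993, -0.117, 0.004], [-0.117, -0.993, -0.002], [0.004, 0.001, -1.0]]
contact_force: [0.3, -1.5, 0.4]
opening: 0.0003
gripper_force: 0.0
t 1.43 jig [-183.37   39.84] z 42.6 Fjig [ 0.51 -1.46] open 0.0003017915743816232
[ 0.08 -0.25  0.27 -1.75 -0.21 26.55]
[  0.08  -0.25   0.27  25.36 -22.08  26.64]
```

View pics/s1.png

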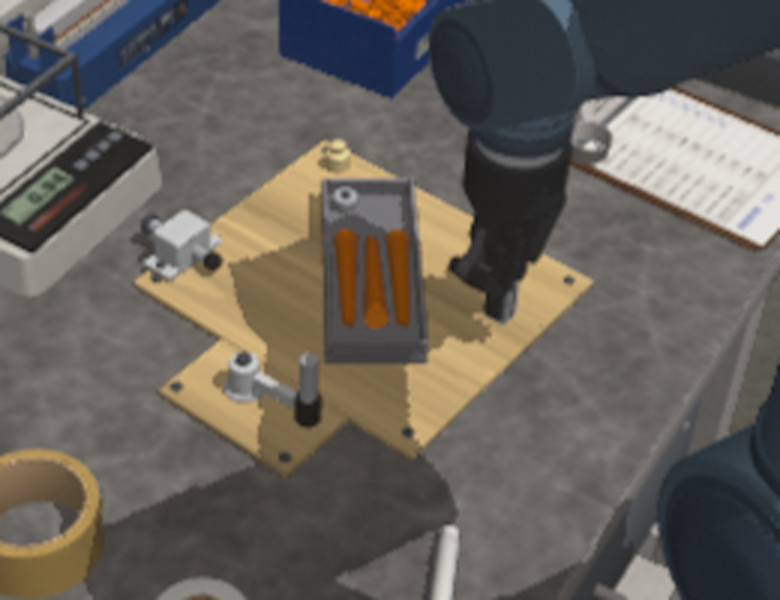

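The tool stands clear on the robot side of the tray; the knuckle bulges sideways along tool y at a height of about 60 mm.

```bash
python3 -m creep '[[[0,0,0,0,0,25,0],[0,0,0,0,0,25,0],[0,0,0,8,-8,25,0],[0,0,0,16,-14,25,0],[0,0,0,20,-18,25,0],[0,0,0,20,-18,25,0]]]'; python3 -c "
from h import *
go((-140,88,16,0),(-120,109,16,0))"
```

```text
t: 2.03
eef_pos: [0.4385, -0.0676, 0.0192]
ee_rot: [[0.993, -0.12, 0.004], [-0.12, -0.993, -0.001], [0.004, 0.001, -1.0]]
contact_force: [0.6, -0.1, 0.5]
opening: 0.0001
gripper_force: 0.0
t 2.03 jig [-162.39   56.22] z 19.2 Fjig [ 0.61 -0.01] open 0.00011580888305697581
[  0.06  -0.22   0.05  22.41 -31.77   3.29]
[ 6.000e-02 -2.200e-01  5.000e-02  4.243e+01 -5.275e+01  3.350e+00]
```

```bash
python3 -m creep '[[[0,0,0,3,-4,1,0],[0,0,0,6,-8,2,0],[0,0,0,9,-12,2,0],[0,0,0,12,-16,2,0],[0,0,0,15,-20,2,0],[0,0,0,17.5,-24,2,0],[0,0,0,20,-28,2,0],[0,0,0,22,-32,2,0]]]'; python3 -c "
from h import *
go((-120,109,17,0),(-97,126,17,0))"
```

```text
t: 2.7
eef_pos: [0.4621, -0.0382, 0.0153]
ee_rot: [[0.993, -0.122, 0.0], [-0.122, -0.993, -0.0], [0.0, 0.0, -1.0]]
contact_force: [-1.3, -1.9, -0.4]
opening: 0.0
gripper_force: 0.8
t 2.7 jig [-142.51   88.28] z 15.3 Fjig [-1.1  -2.01] open 1.848272915909958e-05
[ 1.000e-02 -2.000e-02 -2.000e-02  2.251e+01 -2.073e+01 -1.700e+00]
[ 1.000e-02 -2.000e-02 -2.000e-02  4.550e+01 -3.773e+01 -1.690e+00]
```

```bash
python3 -m creep '[[[0,0,0,4,-4,0,0],[0,0,0,8,-8,-1,0],[0,0,0,12,-12,-1,0],[0,0,0,16,-15,-1,0],[0,0,0,20,-19,-1,0],[0,0,0,24,-22,-1,0],[0,0,0,28,-25,-1,0],[0,0,0,32,-28,-1,0]]]'; python3 - <<'E'
from h import *
go((-97,126,17,0),(-84,134,17,0))
from station import ctrl
import cv2,pickle
r=ctrl.read_camera('scene');a=r['pixels'][120:320,180:440,::-1];cv2.imwrite('pics/s2.png',cv2.resize(a,None,fx=3,fy=3,interpolation=cv2.INTER_CUBIC))
E
```

```text
t: 3.37
eef_pos: [0.4971, -0.0142, 0.0161]
ee_rot: [[0.993, -0.122, -0.0], [-0.122, -0.993, 0.0], [-0.0, -0.0, -1.0]]
contact_force: [-3.4, 1.2, -0.3]
opening: -0.0001
gripper_force: 1.2
t 3.37 jig [-110.64  116.43] z 16.1 Fjig [-3.55  0.78] open -0.00010577711264600383
[-2.000e-02  1.000e-02 -2.000e-02  1.363e+01 -9.580e+00 -8.900e-01]
[-2.000e-02  1.000e-02 -2.000e-02  2.663e+01 -1.759e+01 -8.900e-01]
```

View pics/s2.png

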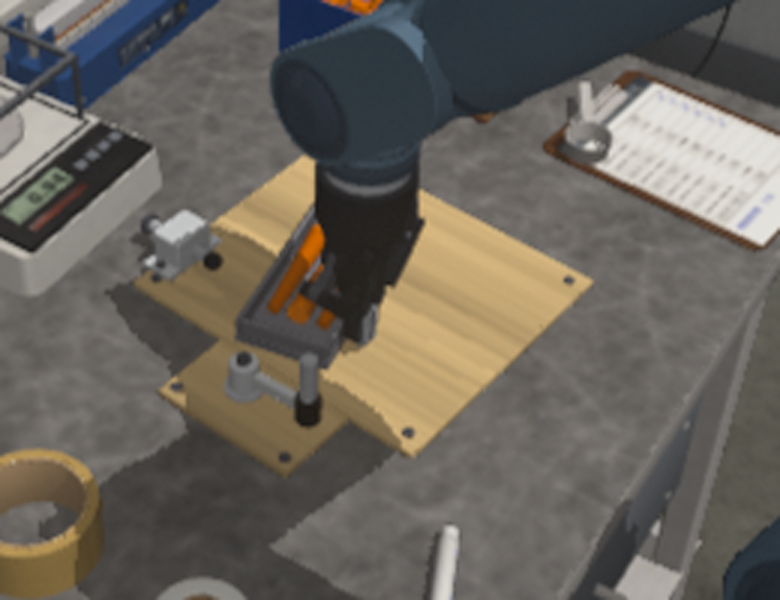

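The tray is following the tool, and the tool is clear of the clamp and hub.

```bash
python3 -m creep '[[[0,0,0,3,-2,0,0],[0,0,0,6,-4,0,0],[0,0,0,9,-6,0,0],[0,0,0,11,-8,0,0],[0,0,0,13,-9.5,0,0],[0,0,0,15,-11,0,0],[0,0,0,17,-12,0,0],[0,0,0,18,-13,0,0]]]'; python3 -c "
from h import *
go((-84,134,17,0),(-78,138,17,0))"
python3 -m creep '[[[0,0,0,0.6,-0.3,0,0],[0,0,0,1.2,-0.6,0,0],[0,0,0,1.8,-0.9,0,0],[0,0,0,2.4,-1.2,0,0],[0,0,0,2.4,-1.2,0,0]]]'; python3 -c "
from h import *
go((-84,134,17,0),(-78,138,17,0))"
```

```text
t: 4.08
eef_pos: [0.5169, -0.004, 0.0164]
ee_rot: [[0.993, -0.122, 0.001], [-0.122, -0.993, -0.0], [0.001, 0.0, -1.0]]
contact_force: [-2.1, -1.2, -0.5]
opening: -0.0
gripper_force: 0.7
t 4.08 jig [-92.25 128.88] z 16.4 Fjig [-1.96 -1.43] open -3.355254260986616e-05
[ 0.02 -0.05 -0.02  8.25 -5.12 -0.55]
[ 0.02 -0.05 -0.02 14.25 -9.13 -0.54]
t: 4.5
eef_pos: [0.5189, -0.003, 0.0164]
ee_rot: [[0.993, -0.122, 0.0], [-0.122, -0.993, -0.0], [0.0, 0.0, -1.0]]
contact_force: [-2.2, -0.9, 1.0]
opening: -0.0001
gripper_force: 1.0
t 4.5 jig [-90.34 130.12] z 16.4 Fjig [-2.08 -1.18] open -0.00013389146459155752
[ 0.   -0.01 -0.02  6.34 -3.88 -0.62]
[ 0.000e+00 -1.000e-02 -2.000e-02  1.234e+01 -7.890e+00 -6.200e-01]
```

```bash
cat > chk.py <<'E'
import sys
from h import *
from station import ctrl
F=R(JA).T@np.array(ctrl.get_state()['contact_force'])[:2]
go();sys.exit(int(-F[0]>float(sys.argv[1])))
E
python3 -m creep '[[[0,0,0,1.5,-1,0,0],[0,0,0,3,-2,0,0],[0,0,0,4.5,-3,0,0],[0,0,0,6,-4,0,0],[0,0,0,6,-4,0,0]]]' >/dev/null; python3 chk.py 4.2 && python3 -m creep '[[[0,0,0,1,-0.5,0,0],[0,0,0,2,-1,0,0],[0,0,0,3,-1.5,0,0],[0,0,0,4,-2,0,0],[0,0,0,4,-2,0,0]]]' >/dev/null; python3 chk.py 4.2 && python3 -m creep '[[[0,0,0,0.5,-0.2,0,0],[0,0,0,1,-0.4,0,0],[0,0,0,1.5,-0.6,0,0],[0,0,0,1.5,-0.6,0,0]]]' >/dev/null; python3 chk.py 4.2 && python3 -m creep '[[[0,0,0,0.5,-0.2,0,0],[0,0,0,1,-0.4,0,0],[0,0,0,1.5,-0.6,0,0],[0,0,0,1.5,-0.6,0,0]]]' >/dev/null; python3 chk.py 4.2
```

```text
t 4.92 jig [-83.94 134.36] z 16.4 Fjig [-0.31 -0.54] open -0.00021305531178240724
t 5.33 jig [-80.32 136.33] z 16.3 Fjig [-1.48 -0.51] open -6.911575180797815e-05
t 5.67 jig [-79.   136.86] z 16.3 Fjig [-1.78 -0.39] open 0.000140530770158324
t 6.0 jig [-77.41 137.44] z 16.2 Fjig [-2.26  0.41] open 0.0005183927138477983
```

```bash
C() { python3 chk.py 4.2; }
python3 -m creep '[[[0,0,0,0.5,-0.2,0,0],[0,0,0,1,-0.3,0,0],[0,0,0,1.5,-0.4,0,0],[0,0,0,1.5,-0.4,0,0]]]' >/dev/null
C && python3 -m creep '[[[0,0,0,0.5,-0.2,0,0],[0,0,0,1,-0.3,0,0],[0,0,0,1.5,-0.4,0,0],[0,0,0,1.5,-0.4,0,0]]]' >/dev/null &&
C && python3 -m creep '[[[0,0,0,0.5,-0.2,0,0],[0,0,0,1,-0.3,0,0],[0,0,0,1.5,-0.4,0,0],[0,0,0,1.5,-0.4,0,0]]]' >/dev/null &&
C && python3 -m creep '[[[0,0,0,0.4,-0.2,0,0],[0,0,0,0.8,-0.3,0,0],[0,0,0,1.2,-0.4,0,0],[0,0,0,1.2,-0.4,0,0]]]' >/dev/null &&
C && python3 -m creep '[[[0,0,0,0.4,-0.2,0,0],[0,0,0,0.8,-0.3,0,0],[0,0,0,1,-0.4,0,0],[0,0,0,1,-0.4,0,0]]]' >/dev/null &&
C && python3 -m creep '[[[0,0,0,0.4,-0.2,0,0],[0,0,0,0.8,-0.3,0,0],[0,0,0,1,-0.4,0,0],[0,0,0,1,-0.4,0,0]]]' >/dev/null && C
```

```text
t 6.33 jig [-75.87 137.88] z 16.3 Fjig [-2.77  1.18] open 0.00019732552583242766
t 6.67 jig [-74.43 138.25] z 16.3 Fjig [-3.48  2.04] open 0.00023630598980395039
t 7.0 jig [-72.9  138.67] z 16.2 Fjig [-2.88  1.72] open 0.00020961807006628013
t 7.33 jig [-71.64 138.97] z 16.2 Fjig [-2.38  1.36] open 0.00013817246844095778
t 7.67 jig [-70.64 139.31] z 16.3 Fjig [-2.43  0.97] open -0.00022865348965206872
t 8.0 jig [-69.63 139.73] z 16.3 Fjig [-1.26  0.6 ] open 4.034404739121704e-05
```

```bash
C() { python3 chk.py 4.2; }
python3 -m creep '[[[0,0,0,0.5,-0.2,0,0],[0,0,0,1,-0.3,0,0],[0,0,0,1.2,-0.4,0,0],[0,0,0,1.2,-0.4,0,0]]]' >/dev/null
C && python3 -m creep '[[[0,0,0,0.5,-0.2,0,0],[0,0,0,1,-0.3,0,0],[0,0,0,1,-0.4,0,0],[0,0,0,1,-0.4,0,0]]]' >/dev/null &&
C && python3 -m creep '[[[0,0,0,0.5,-0.2,0,0],[0,0,0,1,-0.3,0,0],[0,0,0,1,-0.4,0,0],[0,0,0,1,-0.4,0,0]]]' >/dev/null &&
C && python3 -m creep '[[[0,0,0,0.4,-0.2,0,0],[0,0,0,0.8,-0.3,0,0],[0,0,0,0.8,-0.4,0,0],[0,0,0,0.8,-0.4,0,0]]]' >/dev/null &&
C && python3 -m creep '[[[0,0,0,0.4,-0.2,0,0],[0,0,0,0.8,-0.3,0,0],[0,0,0,0.8,-0.4,0,0],[0,0,0,0.8,-0.4,0,0]]]' >/dev/null &&
C && python3 -m creep '[[[0,0,0,0.4,-0.2,0,0],[0,0,0,0.8,-0.3,0,0],[0,0,0,0.8,-0.4,0,0],[0,0,0,0.8,-0.4,0,0]]]' >/dev/null && C
```

```text
t 8.33 jig [-68.49 140.19] z 16.3 Fjig [-1.66  1.88] open 3.500944643440581e-05
t 8.67 jig [-67.5  140.57] z 16.3 Fjig [-3.11  1.17] open -0.00023211962100871066
t 9.0 jig [-66.51 140.96] z 16.3 Fjig [-2.36  1.16] open -0.00036472985012627786
t 9.33 jig [-65.67 141.32] z 16.3 Fjig [-1.33  0.76] open 0.0005080970470492943
t 9.67 jig [-64.84 141.66] z 16.3 Fjig [-0.57  0.12] open 0.00021618807577379023
t 10.0 jig [-64.39 141.95] z 16.3 Fjig [-3.14 -1.43] open -0.0002278075805534167
```

```bash
C() { python3 chk.py 4.5; }
python3 -m creep '[[[0,0,0,0.3,0,0,0],[0,0,0,0.3,0,0,0],[0,0,0,0.3,0,0,0]]]' >/dev/null
C && python3 -m creep '[[[0,0,0,0.3,0,0,0],[0,0,0,0.3,0,0,0],[0,0,0,0.3,0,0,0]]]' >/dev/null &&
C && python3 -m creep '[[[0,0,0,0.3,0,0,0],[0,0,0,0.3,0,0,0],[0,0,0,0.3,0,0,0]]]' >/dev/null &&
C && python3 -m creep '[[[0,0,0,0.3,0,0,0],[0,0,0,0.3,0,0,0],[0,0,0,0.3,0,0,0]]]' >/dev/null && C
```

```text
t 10.25 jig [-64.21 142.08] z 16.2 Fjig [-4.09 -0.71] open -0.00016158118801688445
t 10.5 jig [-64.06 142.13] z 16.2 Fjig [-6.75 -0.74] open 0.00017294050129838256
```

```bash
python3 -m creep '[[[0,0,0,0,0,0,0],[0,0,0,0,0,0,0]]]' >/dev/null;python3 chk.py 9;python3 -m creep '[[[0,0,0,0,0,0,0],[0,0,0,0,0,0,0]]]' >/dev/null;python3 chk.py 9
```

```text
t 10.67 jig [-64.09 142.16] z 16.2 Fjig [-5.3  -1.77] open 0.00016638940739757203
t 10.83 jig [-64.05 142.13] z 16.2 Fjig [-6.44 -2.05] open 0.00017977949263358703
```

The stop is loaded at about 4–5 N with the clamp open, so the first condition is met. Next I retreat and move round behind the post.

```bash
python3 -m creep '[[[0,0,0,-10,3,0,0],[0,0,0,-30,8,0,0],[0,0,0,-30,8,-30,0],[0,0,0,-30,8,-65,0],[0,0,0,-35,0,-90,0],[0,0,0,-45,-30,-90,0],[0,0,0,-55,-60,-90,0],[0,0,0,-66,-94,-90,0]]]'; python3 - <<'E'
from h import *
go((-131,236,52,6))
from station import ctrl
import cv2,pickle
print(np.round(ctrl.get_state()['joint_positions'],1))
d={}
for n in('scene','top'):
    r=ctrl.read_camera(n);d[n]=r
pickle.dump(d,open('c1.pkl','wb'))
a=cv2.resize(d['top']['pixels'][155:285,215:365,::-1],None,fx=3.8,fy=3.8,interpolation=cv2.INTER_CUBIC)[:480]
b=cv2.resize(d['scene']['pixels'][160:290,200:400,::-1],None,fx=3.8,fy=3.8,interpolation=cv2.INTER_CUBIC)
cv2.imwrite('pics/t3.png',a);cv2.imwrite('pics/s3.png',b)
E
```

```text
t: 11.5
eef_pos: [0.4948, 0.1077, 0.1082]
ee_rot: [[0.992, -0.124, 0.006], [-0.124, -0.992, 0.0], [0.006, -0.001, -1.0]]
contact_force: [0.4, 0.0, -0.1]
opening: -0.0003
gripper_force: 0.0
t 11.5 jig [-127.72  237.07] z 108.2 Fjig [0.36 0.09] open -0.00034424593009091793
[-5.000e-02 -3.600e-01 -6.140e+00 -3.630e+00  1.140e+00  5.614e+01]
[ -0.6   3.3 115.3   0.   61.1  96.5]
```

View pics/s3.png

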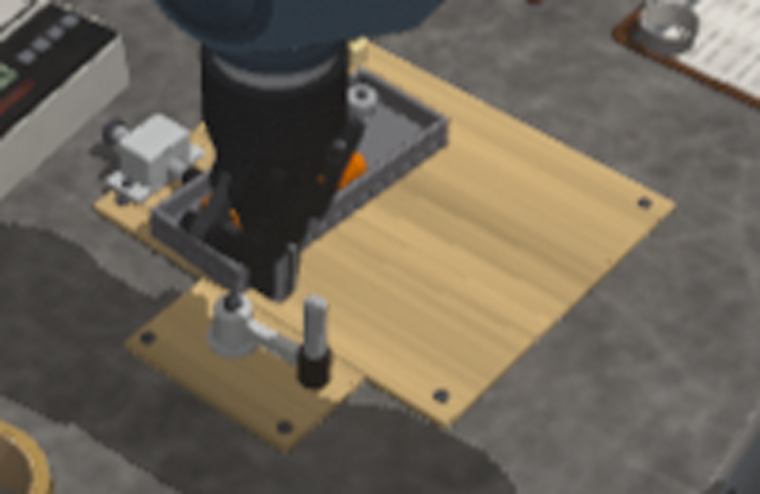

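```bash
python3 -m creep '[[[0,0,-6,-3,0,20,0],[0,0,-6,-3,0,40,0],[0,0,-6,-3,0,56,0],[0,0,-6,-3,0,56,0],[0,0,-6,-3,0,56,0]]]'; python3 - <<'E'
from h import *
for a in (.1,.3,.5,.7,.9,1.1,1.3,1.5,1.7):
    t=np.array([np.sin(a),-np.cos(a)]);p=np.array([-70,210])-60*np.array([np.cos(a),np.sin(a)]);c=p-22*t
    print(a,'post',p.round(1),'centre',c.round(1),'yaw',round(np.degrees(a)))
go(*[(*(np.array([-70,210])-60*np.array([np.cos(a),np.sin(a)])-22*np.array([np.sin(a),-np.cos(a)])),52,np.degrees(a)) for a in(.1,.3,.5,.7,.9)])
E
```

```text
t: 12.02
eef_pos: [0.4903, 0.107, 0.0502]
ee_rot: [[1.0, -0.018, 0.0], [-0.018, -1.0, 0.0], [0.0, -0.0, -1.0]]
contact_force: [0.7, -0.2, -0.1]
opening: -0.0002
gripper_force: 0.0
0.1 post [-129.7  204. ] centre [-131.9  225.9] yaw 6
0.3 post [-127.3  192.3] centre [-133.8  213.3] yaw 17
0.5 post [-122.7  181.2] centre [-133.2  200.5] yaw 29
0.7 post [-115.9  171.3] centre [-130.1  188.2] yaw 40
0.9 post [-107.3  163. ] centre [-124.5  176.7] yaw 52
1.1 post [-97.2 156.5] centre [-116.8  166.5] yaw 63
1.3 post [-86.  152.2] centre [-107.2  158.1] yaw 74
1.5 post [-74.2 150.2] centre [-96.2 151.7] yaw 86
1.7 post [-62.3 150.5] centre [-84.1 147.7] yaw 97
t 12.02 jig [-132.1   235.88] z 50.2 Fjig [ 0.69 -0.1 ] open -0.00018234815164338872
[-0.01 -0.01  0.22 -0.83  9.95 -1.81]
[-0.000e+00 -2.000e-02 -1.124e+01 -4.050e+00  2.230e+01 -1.820e+00]
[-0.000e+00 -2.000e-02 -2.270e+01 -4.760e+00  3.504e+01 -1.820e+00]
[-0.000e+00 -2.000e-02 -3.416e+01 -2.920e+00  4.767e+01 -1.820e+00]
[ 0.000e+00 -2.000e-02 -4.562e+01  1.400e+00  5.967e+01 -1.820e+00]
```

```bash
python3 -m creep '[[[0,0,0,-0.5,5,0,0],[0,0,0,-1,10,0,0],[0,0,-4,-2,14,0,0],[0,0,-8,-3,18,0,0],[0,0,-11,-4,22.3,0,0],[0,0,-15,-4.5,26.5,0,0],[0,0,-19,-4.7,31,0,0],[0,0,-22.7,-4.8,35,0,0]]]'; cat > g.py <<'E'
import sys
from h import *
from station import ctrl
s=ctrl.get_state();F=R(JA).T@np.array(s['contact_force'])[:2];p=R(JA).T@(np.array(s['eef_pos'])[:2]-J0)*1e3
E=np.array(s['ee_rot']);e=R(JA).T@E[:2,1] # tool y in jig
# post: constrained 60 from hinge, face at 22 ahead of the tool centre
from scipy.optimize import brentq
f=lambda a:(np.array([-70,210])-60*np.array([np.cos(a),np.sin(a)])-p)@e-22
g=np.arctan2(e[0],-e[1])
try:a=brentq(f,g-.9,g+.9)
except ValueError:a=g
t=np.array([np.sin(a),-np.cos(a)])
print('a~',round(a,3),'Ftan',round(-F@t,2))
if len(sys.argv)>2:
    go(*[(*(np.array([-70,210])-60*np.array([np.cos(b),np.sin(b)])-22*np.array([np.sin(b),-np.cos(b)])),50,np.degrees(b)) for b in map(float,sys.argv[2:])])
else: go()
sys.exit(int(-F@t>float(sys.argv[1])))
E
python3 g.py 99 .7 .9 1.1
```

```text
t: 12.68
eef_pos: [0.4856, 0.073, 0.0518]
ee_rot: [[0.928, 0.372, 0.003], [0.372, -0.928, 0.003], [0.004, -0.001, -1.0]]
contact_force: [0.4, 7.7, 0.4]
opening: -0.0001
gripper_force: 3.4
a~ 0.49 Ftan 7.03
t 12.68 jig [-132.67  201.55] z 51.8 Fjig [-0.51  7.7 ] open -0.0001354987085478993
[ -0.05  -0.24 -11.3   -4.17  12.97   1.72]
[ -0.03  -0.24 -22.76  -4.86  25.72   1.7 ]
[-1.000e-02 -2.500e-01 -3.422e+01 -3.010e+00  3.834e+01  1.690e+00]
```

```bash
python3 -m creep '[[[0,0,-4,-1.4,4.5,1,0],[0,0,-8,-3,9,1,0],[0,0,-11.3,-4.2,13,1,0],[0,0,-17,-4.6,19.5,1,0],[0,0,-22.8,-4.9,25.7,1,0],[0,0,-28.5,-4.2,32,1,0],[0,0,-34.2,-3,38.3,1,0],[0,0,-34.2,-3,38.3,1,0]]]' >/dev/null; python3 g.py 99 1.3 1.4 1.5 1.6 1.7 ; python3 - <<'E'
from station import ctrl
import cv2
r=ctrl.read_camera('scene');a=r['pixels'][160:290,200:400,::-1];cv2.imwrite('pics/s4.png',cv2.resize(a,None,fx=3.8,fy=3.8,interpolation=cv2.INTER_CUBIC))
E
```

```text
a~ 1.1 Ftan 3.4
t 13.35 jig [-117.26  165.71] z 50.5 Fjig [-2.49  2.59] open 3.283663393551528e-05
[ 1.000e-02 -1.100e-01 -1.149e+01 -2.260e+00  1.239e+01  4.700e-01]
[  0.02  -0.11 -17.22  -2.91  18.74   0.47]
[  0.03  -0.11 -22.95  -2.91  25.13   0.47]
[ 3.000e-02 -1.100e-01 -2.868e+01 -2.280e+00  3.149e+01  4.700e-01]
[  0.04  -0.11 -34.41  -1.02  37.75   0.47]
```

View pics/s4.png

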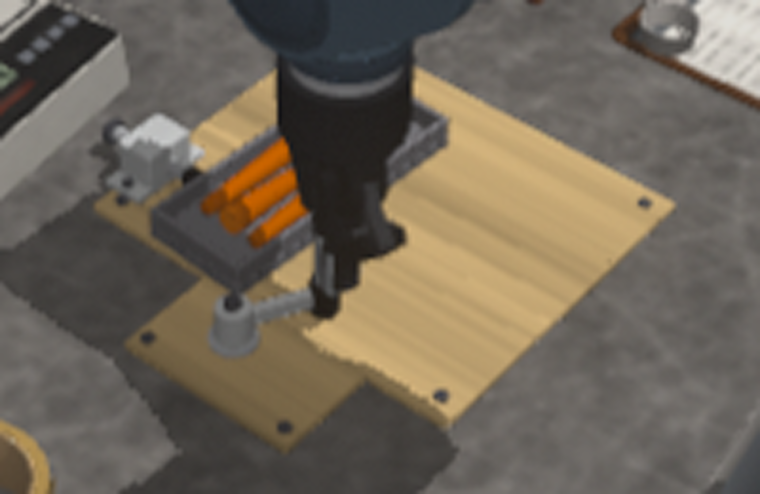

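The clamp stands at about 1.1 rad, with the post ahead of the fingers and the tray home. I continue to 1.5 rad and then feel for contact.

```bash
python3 -m creep '[[[0,0,-4,-0.8,4.2,0,0],[0,0,-8,-1.6,8.4,0,0],[0,0,-11.5,-2.2,12.4,0,0],[0,0,-17.2,-2.9,18.7,0,0],[0,0,-23,-2.9,25,0,0],[0,0,-28.7,-2.6,25.3,0,0],[0,0,-28.7,-2.6,25.3,0,0]]]' >/dev/null; python3 g.py 99 1.6 1.65 1.7
python3 -m creep '[[[0,0,0,0,1,0,0],[0,0,0,0,2,0,0],[0,0,0,0,2,0,0]]]' >/dev/null; python3 g.py 99 
python3 -m creep '[[[0,0,0,0,1,0,0],[0,0,0,0,2,0,0],[0,0,0,0,2,0,0]]]' >/dev/null; python3 g.py 99 1.6 1.65 1.7
```

```text
a~ 1.488 Ftan 4.43
t 13.98 jig [-97.02 150.83] z 49.8 Fjig [-4.55 -1.29] open -0.00022374802116935144
[-0.09  0.09  0.07 -1.65  6.73 -0.22]
[-0.09  0.08 -2.8  -2.68  9.76 -0.22]
[-0.1   0.08 -5.66 -3.56 12.83 -0.22]
a~ 1.51 Ftan 6.12
t 14.23 jig [-95.7  150.73] z 49.7 Fjig [-6.36 -3.8 ] open 6.23322244422387e-05
a~ 1.541 Ftan 6.77
t 14.48 jig [-93.84 150.73] z 49.6 Fjig [-6.9  -4.04] open -2.2875774858543093e-05
[-0.2   0.12 -0.11 -1.44  3.56 -0.4 ]
[-0.2   0.11 -2.97 -2.46  6.59 -0.41]
[-0.21  0.11 -5.84 -3.33  9.66 -0.42]
```

```bash
G() { python3 g.py 9.3 | head -2; return ${PIPESTATUS[0]}; }
python3 -m creep '[[[0,0,0,-0.2,0.8,0,0],[0,0,0,-0.2,0.8,0,0],[0,0,0,-0.2,0.8,0,0]]]' >/dev/null
G && python3 -m creep '[[[0,0,0,-0.2,0.8,0,0],[0,0,0,-0.2,0.8,0,0],[0,0,0,-0.2,0.8,0,0]]]' >/dev/null &&
G && python3 -m creep '[[[0,0,0,-0.2,0.8,0,0],[0,0,0,-0.2,0.8,0,0],[0,0,0,-0.2,0.8,0,0]]]' >/dev/null &&
G && python3 -m creep '[[[0,0,0,-0.2,0.8,0,0],[0,0,0,-0.2,0.8,0,0],[0,0,0,-0.2,0.8,0,0]]]' >/dev/null &&
G && python3 -m creep '[[[0,0,0,-0.1,0.6,0,0],[0,0,0,-0.1,0.6,0,0],[0,0,0,-0.1,0.6,0,0]]]' >/dev/null &&
G && python3 -m creep '[[[0,0,0,-0.1,0.6,0,0],[0,0,0,-0.1,0.6,0,0],[0,0,0,-0.1,0.6,0,0]]]' >/dev/null && G
```

```text
a~ 1.553 Ftan 7.08
t 14.73 jig [-93.07 150.6 ] z 49.6 Fjig [-7.17 -5.18] open 1.52480137321846e-05
a~ 1.567 Ftan 7.11
t 14.98 jig [-92.24 150.49] z 49.6 Fjig [-7.13 -3.78] open 8.488290035365627e-05
a~ 1.58 Ftan 7.32
t 15.23 jig [-91.44 150.37] z 49.6 Fjig [-7.29 -3.86] open 0.00014279826292723502
a~ 1.594 Ftan 5.94
t 15.48 jig [-90.61 150.26] z 49.6 Fjig [-5.86 -3.53] open 0.0001282494944831724
a~ 1.603 Ftan 6.75
t 15.73 jig [-90.06 150.23] z 49.6 Fjig [-6.68 -2.35] open -0.00025793165076478145
a~ 1.613 Ftan 7.15
t 15.98 jig [-89.46 150.19] z 49.6 Fjig [-7.06 -2.29] open -3.258787036897001e-05
```

```bash
G() { python3 g.py 9 | head -2; return ${PIPESTATUS[0]}; }
python3 -m creep '[[[0,0,0,-0.1,0.6,0,0],[0,0,0,-0.1,0.6,0,0],[0,0,0,-0.1,0.6,0,0]]]' >/dev/null
G && python3 -m creep '[[[0,0,0,-0.1,0.5,0,0],[0,0,0,-0.1,0.5,0,0],[0,0,0,-0.1,0.5,0,0]]]' >/dev/null &&
G && python3 -m creep '[[[0,0,0,-0.1,0.5,0,0],[0,0,0,-0.1,0.5,0,0],[0,0,0,-0.1,0.5,0,0]]]' >/dev/null &&
G && python3 -m creep '[[[0,0,0,-0.1,0.5,0,0],[0,0,0,-0.1,0.5,0,0],[0,0,0,-0.1,0.5,0,0]]]' >/dev/null &&
G && python3 -m creep '[[[0,0,0,-0.1,0.5,0,0],[0,0,0,-0.1,0.5,0,0],[0,0,0,-0.1,0.5,0,0]]]' >/dev/null &&
G && python3 -m creep '[[[0,0,0,-0.1,0.5,0,0],[0,0,0,-0.1,0.5,0,0],[0,0,0,-0.1,0.5,0,0]]]' >/dev/null &&
G && python3 -m creep '[[[0,0,0,-0.1,0.5,0,0],[0,0,0,-0.1,0.5,0,0],[0,0,0,-0.1,0.5,0,0]]]' >/dev/null && G
```

```text
a~ 1.624 Ftan 7.16
t 16.23 jig [-88.83 150.12] z 49.6 Fjig [-7.05 -2.36] open -0.0005348544729832852
a~ 1.632 Ftan 6.47
t 16.48 jig [-88.35 150.09] z 49.6 Fjig [-6.31 -2.69] open 0.00032953507333252386
a~ 1.64 Ftan 5.95
t 16.73 jig [-87.86 150.07] z 49.6 Fjig [-5.81 -2.22] open 6.983501553032526e-05
a~ 1.648 Ftan 6.68
t 16.98 jig [-87.37 150.03] z 49.6 Fjig [-6.46 -3.11] open -2.617823009534025e-06
a~ 1.657 Ftan 5.99
t 17.23 jig [-86.83 149.97] z 49.6 Fjig [-5.88 -1.5 ] open 0.00016384862599732054
a~ 1.665 Ftan 7.01
t 17.48 jig [-86.36 149.98] z 49.6 Fjig [-6.87 -1.81] open 4.952825566590142e-05
a~ 1.673 Ftan 5.6
t 17.73 jig [-85.86 149.94] z 49.6 Fjig [-5.5  -1.29] open -0.00011719930698328909
```

```bash
G() { python3 g.py 8.8 | head -2; return ${PIPESTATUS[0]}; }
python3 -m creep '[[[0,0,0,-0.1,0.5,0,0],[0,0,0,-0.1,0.5,0,0],[0,0,0,-0.1,0.5,0,0]]]' >/dev/null
G && python3 -m creep '[[[0,0,0,-0.1,0.5,0,0],[0,0,0,-0.1,0.5,0,0],[0,0,0,-0.1,0.5,0,0]]]' >/dev/null &&
G && python3 -m creep '[[[0,0,0,0,0.5,0,0],[0,0,0,0,0.5,0,0],[0,0,0,0,0.5,0,0]]]' >/dev/null &&
G && python3 -m creep '[[[0,0,0,0,0.5,0,0],[0,0,0,0,0.5,0,0],[0,0,0,0,0.5,0,0]]]' >/dev/null &&
G && python3 -m creep '[[[0,0,0,0,0.5,0,0],[0,0,0,0,0.5,0,0],[0,0,0,0,0.5,0,0]]]' >/dev/null &&
G && python3 -m creep '[[[0,0,0,0,0.5,0,0],[0,0,0,0,0.5,0,0],[0,0,0,0,0.5,0,0]]]' >/dev/null &&
G && python3 -m creep '[[[0,0,0,0,0.5,0,0],[0,0,0,0,0.5,0,0],[0,0,0,0,0.5,0,0]]]' >/dev/null && G
```

```text
a~ 1.682 Ftan 6.25
t 17.98 jig [-85.37 149.92] z 49.6 Fjig [-6.33  0.42] open 0.0001185997673451978
a~ 1.69 Ftan 6.44
t 18.23 jig [-84.87 149.91] z 49.6 Fjig [-6.35 -1.15] open -3.344074711126496e-05
a~ 1.698 Ftan 6.84
t 18.48 jig [-84.4  149.92] z 49.6 Fjig [-6.86 -0.27] open 3.9909892467798896e-05
a~ 1.706 Ftan 6.06
t 18.73 jig [-83.9  149.93] z 49.6 Fjig [-6.09 -0.23] open -0.00010192998063604512
a~ 1.715 Ftan 6.17
t 18.98 jig [-83.38 149.94] z 49.6 Fjig [-6.11 -0.87] open 0.00011460334402945606
a~ 1.719 Ftan 7.4
t 19.23 jig [-83.15 149.95] z 49.5 Fjig [-7.34 -0.95] open -5.811513848462155e-05
a~ 1.72 Ftan 9.97
t 19.48 jig [-83.06 149.94] z 49.5 Fjig [-9.95 -0.88] open -0.00018140080780768703
```

```bash
G() { python3 g.py 11.3 | head -2; return ${PIPESTATUS[0]}; }
python3 -m creep '[[[0,0,0,0,0,0,0],[0,0,0,0,0,0,0]]]' >/dev/null; G
python3 -m creep '[[[0,0,0,0,0.2,0,0],[0,0,0,0,0.2,0,0],[0,0,0,0,0.2,0,0]]]' >/dev/null; G
python3 -m creep '[[[0,0,0,0,0,0,0],[0,0,0,0,0,0,0]]]' >/dev/null; G
```

```text
a~ 1.72 Ftan 10.03
t 19.65 jig [-83.05 149.92] z 49.5 Fjig [-9.96 -1.23] open 0.00025864789218011807
a~ 1.721 Ftan 9.84
t 19.9 jig [-83.03 149.96] z 49.5 Fjig [-9.85 -0.69] open 2.5928723585664578e-05
a~ 1.72 Ftan 10.13
t 20.07 jig [-83.04 149.93] z 49.5 Fjig [-10.17  -0.51] open -1.6830270375221953e-05
```

```bash
G() { python3 g.py 11.3 | head -2; return ${PIPESTATUS[0]}; }
python3 -m creep '[[[0,0,0,0,0.2,0,0],[0,0,0,0,0.2,0,0],[0,0,0,0,0.2,0,0]]]' >/dev/null; G &&
python3 -m creep '[[[0,0,0,0,0.2,0,0],[0,0,0,0,0.2,0,0],[0,0,0,0,0.2,0,0]]]' >/dev/null && G
python3 -m creep '[[[0,0,0,0,0,0,0],[0,0,0,0,0,0,0]]]' >/dev/null; G
```

```text
a~ 1.722 Ftan 11.4
t 20.32 jig [-82.97 149.94] z 49.5 Fjig [-11.43  -0.63] open 0.00020862580932002036
a~ 1.722 Ftan 10.45
t 20.48 jig [-82.94 149.95] z 49.5 Fjig [-10.41  -1.03] open 0.00013287547350451464
```

```bash
G() { python3 g.py 12.2 | head -2; return ${PIPESTATUS[0]}; }
python3 -m creep '[[[0,0,0,0,0.2,0,0],[0,0,0,0,0.2,0,0],[0,0,0,0,0.2,0,0]]]' >/dev/null; G &&
python3 -m creep '[[[0,0,0,0,0.2,0,0],[0,0,0,0,0.2,0,0],[0,0,0,0,0.2,0,0]]]' >/dev/null && G
python3 -m creep '[[[0,0,0,0,0,0,0],[0,0,0,0,0,0,0]]]' >/dev/null; G
python3 -m creep '[[[0,0,0,0,0,0,0],[0,0,0,0,0,0,0]]]' >/dev/null; G
```

```text
a~ 1.723 Ftan 10.74
t 20.73 jig [-82.91 149.97] z 49.5 Fjig [-10.71  -1.01] open -4.607024693469277e-05
a~ 1.724 Ftan 11.09
t 20.98 jig [-82.8  149.96] z 49.5 Fjig [-10.99  -1.51] open -0.0001195338022124633
a~ 1.725 Ftan 11.04
t 21.15 jig [-82.8  149.97] z 49.5 Fjig [-11.11  -0.42] open -0.00012634573538472144
a~ 1.725 Ftan 11.58
t 21.32 jig [-82.8  149.96] z 49.5 Fjig [-11.53  -1.24] open 0.00012452870100105999
```

```bash
G() { python3 g.py 12.7 | head -2; return ${PIPESTATUS[0]}; }
python3 -m creep '[[[0,0,0,0,0.2,0,0],[0,0,0,0,0.2,0,0],[0,0,0,0,0.2,0,0]]]' >/dev/null; G &&
python3 -m creep '[[[0,0,0,0,0.2,0,0],[0,0,0,0,0.2,0,0],[0,0,0,0,0.2,0,0]]]' >/dev/null && G
python3 -m creep '[[[0,0,0,0,0,0,0],[0,0,0,0,0,0,0]]]' >/dev/null; G
python3 -m creep '[[[0,0,0,0,0,0,0],[0,0,0,0,0,0,0]]]' >/dev/null; G
```

```text
a~ 1.726 Ftan 12.08
t 21.57 jig [-82.73 149.98] z 49.5 Fjig [-12.01  -1.36] open -0.00042580825800012735
a~ 1.728 Ftan 12.1
t 21.82 jig [-82.62 149.97] z 49.5 Fjig [-12.15  -0.61] open 0.00020962278742848892
a~ 1.727 Ftan 11.62
t 21.98 jig [-82.63 149.95] z 49.5 Fjig [-11.68  -0.52] open 0.0002565499255449774
a~ 1.727 Ftan 12.26
t 22.15 jig [-82.64 149.99] z 49.5 Fjig [-12.11  -1.89] open -4.4386439843254624e-05
```

The push is about 5.5 N above the free swing. I back off straight and gently, then look.

```bash
python3 -m creep '[[[0,0,0,0,-1,0,0],[0,0,0,0,-3,0,0],[0,0,0,0,-10,0,0],[0,0,0,0,-30,0,0],[0,0,0,0,-50,-10,0],[0,0,0,0,-70,-40,0],[0,0,0,0,-70,-80,0],[0,0,0,0,-70,-120,0]]]'; python3 - <<'E'
from station import ctrl
import cv2
r=ctrl.read_camera('scene');a=r['pixels'][160:290,200:400,::-1];a=cv2.resize(a,None,fx=3.8,fy=3.8,interpolation=cv2.INTER_CUBIC)
cv2.imwrite('pics/s5.png',a)
r=ctrl.read_camera('top');a=r['pixels'][155:285,215:365,::-1];cv2.imwrite('pics/t5.png',cv2.resize(a,None,fx=4.5,fy=4.5,interpolation=cv2.INTER_CUBIC))
E
```

```text
t: 22.82
eef_pos: [0.4601, 0.0226, 0.1698]
ee_rot: [[0.094, 0.996, -0.002], [0.996, -0.094, 0.0], [-0.0, -0.002, -1.0]]
contact_force: [1.2, 0.1, 0.7]
opening: 0.0002
gripper_force: 0.0
```

View pics/s5.png

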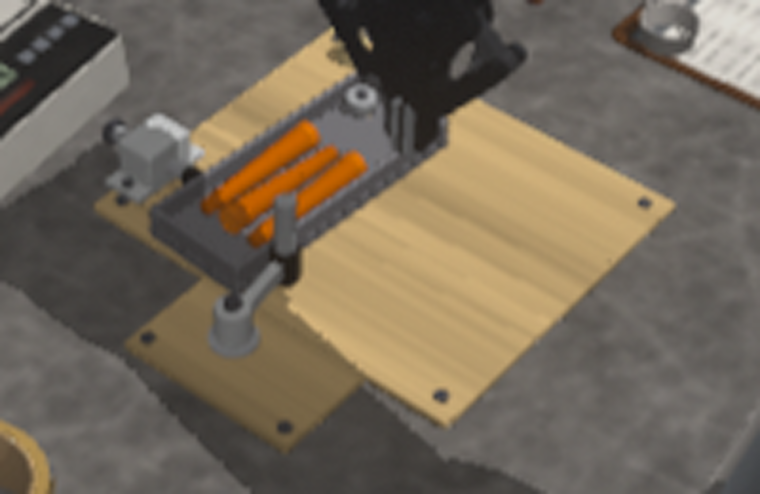

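The tray is nipped between the roller and the nose. My estimate of the stop load is only about 4 N once tray friction is taken off, so there is room for a slightly firmer nip. I go back for a small extra push, which also shows whether the clamp has relaxed.

```bash
python3 -m creep '[[[0,0,0,0,0,40,0],[0,0,0,0,0,80,0],[0,0,0,0,20,110,0],[0,0,0,0,40,120,0],[0,0,0,0,60,120,0],[0,0,0,0,67,120,0],[0,0,0,0,68,120,0],[0,0,0,0,68,120,0]]]' >/dev/null; python3 g.py 12.5|head -2
G() { python3 g.py 12.5 | head -2; return ${PIPESTATUS[0]}; }
python3 -m creep '[[[0,0,0,0,0.5,0,0],[0,0,0,0,0.5,0,0]]]' >/dev/null; G
python3 -m creep '[[[0,0,0,0,0.3,0,0],[0,0,0,0,0.3,0,0]]]' >/dev/null; G
python3 -m creep '[[[0,0,0,0,0.3,0,0],[0,0,0,0,0.3,0,0]]]' >/dev/null; G
```

```text
a~ 1.733 Ftan 1.03
t 23.58 jig [-82.29 150.36] z 49.2 Fjig [-0.91 -0.76] open 0.00010667976197589074
a~ 1.735 Ftan 2.67
t 23.75 jig [-82.19 150.47] z 49.5 Fjig [-2.52 -1.12] open -0.0004327693689626367
a~ 1.737 Ftan 5.68
t 23.92 jig [-82.09 150.44] z 49.4 Fjig [-5.68 -0.45] open 0.00023908573924756225
a~ 1.737 Ftan 6.8
t 24.08 jig [-82.09 150.47] z 49.4 Fjig [-6.91  0.13] open 6.3822851076063885e-06
```

```bash
G() { python3 g.py 12.5 | head -2; return ${PIPESTATUS[0]}; }
python3 -m creep '[[[0,0,0,0,0.4,0,0],[0,0,0,0,0.4,0,0]]]' >/dev/null; G &&
python3 -m creep '[[[0,0,0,0,0.3,0,0],[0,0,0,0,0.3,0,0],[0,0,0,0,0.3,0,0]]]' >/dev/null && G &&
python3 -m creep '[[[0,0,0,0,0.3,0,0],[0,0,0,0,0.3,0,0],[0,0,0,0,0.3,0,0]]]' >/dev/null && G &&
python3 -m creep '[[[0,0,0,0,0.3,0,0],[0,0,0,0,0.3,0,0],[0,0,0,0,0.3,0,0]]]' >/dev/null && G &&
python3 -m creep '[[[0,0,0,0,0.2,0,0],[0,0,0,0,0.2,0,0],[0,0,0,0,0.2,0,0]]]' >/dev/null && G
python3 -m creep '[[[0,0,0,0,0,0,0],[0,0,0,0,0,0,0]]]' >/dev/null; G
```

```text
a~ 1.738 Ftan 8.07
t 24.25 jig [-82.03 150.45] z 49.3 Fjig [-7.85 -1.97] open 0.00011333417925912315
a~ 1.738 Ftan 9.74
t 24.5 jig [-82.01 150.46] z 49.3 Fjig [-9.56 -1.85] open -2.106475183722578e-05
a~ 1.738 Ftan 10.29
t 24.75 jig [-81.99 150.46] z 49.3 Fjig [-10.01  -2.53] open 0.00045303035930989975
a~ 1.739 Ftan 12.68
t 25.0 jig [-81.96 150.46] z 49.3 Fjig [-12.53  -1.94] open -8.910612379842099e-05
a~ 1.739 Ftan 12.35
t 25.17 jig [-81.94 150.47] z 49.3 Fjig [-12.06  -2.8 ] open 0.00026722387962530144
```

```bash
G() { python3 g.py 12.9 | head -2; return ${PIPESTATUS[0]}; }
python3 -m creep '[[[0,0,0,0,0.2,0,0],[0,0,0,0,0.2,0,0],[0,0,0,0,0.2,0,0]]]' >/dev/null; G &&
python3 -m creep '[[[0,0,0,0,0.2,0,0],[0,0,0,0,0.2,0,0],[0,0,0,0,0.2,0,0]]]' >/dev/null && G
python3 -m creep '[[[0,0,0,0,0,0,0],[0,0,0,0,0,0,0]]]' >/dev/null; G
python3 -m creep '[[[0,0,0,0,-1,0,0],[0,0,0,0,-3,0,0],[0,0,0,0,-10,0,0],[0,0,0,0,-30,0,0],[0,0,0,0,-50,-10,0],[0,0,0,0,-70,-40,0],[0,0,0,0,-70,-80,0],[0,0,0,0,-70,-80,0]]]' >/dev/null
python3 - <<'E'
from station import ctrl
import cv2
r=ctrl.read_camera('scene');a=r['pixels'][160:290,200:400,::-1];cv2.imwrite('pics/s6.png',cv2.resize(a,None,fx=3.8,fy=3.8,interpolation=cv2.INTER_CUBIC))
E
```

```text
a~ 1.739 Ftan 13.15
t 25.42 jig [-81.96 150.47] z 49.3 Fjig [-13.02  -1.9 ] open -0.00011978834656210298
a~ 1.74 Ftan 13.47
t 25.58 jig [-81.92 150.49] z 49.3 Fjig [-13.15  -3.  ] open -0.0002303560818922082
```

View pics/s6.png

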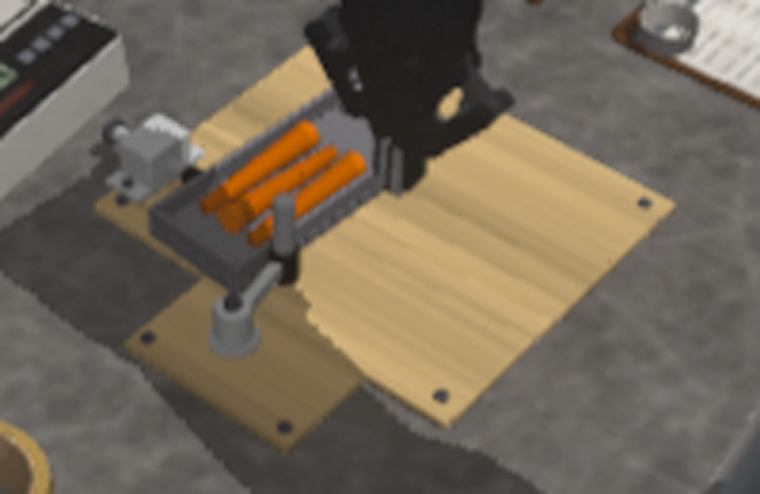

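The tray rests on the nose near (190,175), the roller at (287,265) bears on its side, and the tool is clear.

```bash
python3 -c "
from station import ctrl
print(ctrl.hand_in())"
```

```text
the job is handed in; nothing more can be done
None
```

I handed the job in with the tray nipped between the clamp roller and the sprung stop. I estimate the stop carries 5–6 N, judged from wrist force because it can't be read directly; the tool is clear, no bystander was touched, and the judge returned no verdict.

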